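Load the wire basket so it hangs level and carry it onto the riser

TASK

Put the round tin into the wire basket next to the book, and where it stands shift the load along it until it hangs level when it is lifted by its swing handle. Carry it by that handle onto the wooden riser and leave it standing there, in the middle of the board and square with it, with the tin upright and the book flat inside. The empty basket is light: do not drag it along the desk, tip it over or drop things into it, and leave the pen cup, photo frame and stapler alone.

Things in the scene. Friction and masses are not known exactly. Their poses are not given: they have to be found in the camera images.
- basket: open black wire basket with a sheet floor, 306 mm long (its y axis), 196 mm wide (its x), 75 mm high; walls 5 mm, floor 4 mm thick. Loose, 0.20 kg, balanced about its middle, and 0.05 kg for its handle. Origin: centre of its underside, z up. It stands on the desk with the book in it. With its load its centre of weight is about 36 mm below the handle's pins.
- bail: the basket's swing handle, a 6 mm wire bow; its legs (206 mm apart) pivot freely on pins at the middle of the basket's long sides, 58 mm above its underside. Pivot line: the basket's x, through this body's origin. It starts folded over the basket's +y end, swings up and over towards the other end, and falls when let go. The basket hangs from these pins: heavier at one end, it tilts.
- bail_grip (a point): centre of the wooden grip on the handle's cross bar: round, 14 mm thick, 110 mm long, parallel to the basket's x, 152 mm from the pivot line. Folded, it lies just above the end wall's rim, 150 mm along the basket's +y and 83 mm above its underside; upright it is 210 mm above the underside.
- book_mid (a point): centre of the closed hardback book (blue cloth, 150 mm along its x, 105 mm along its y, 35 mm thick) lying flat on the basket's floor, its x along the basket's x, a little towards the handle's side of the middle. Weight not known: 0.34 to 0.45 kg, spread evenly. It slides on the floor when pushed.
- tin_mid (a point): centre of the round lidded metal tin of paper clips, 60 mm across, 58 mm high, standing on the desk. How full it is cannot be seen: 0.08 to 0.30 kg, its weight centred.
- riser_top (a point): centre of the top of the fixed wooden riser, a board 260 mm (its x) by 380 mm (its y), 50 mm above the desk; the basket's long side goes along the board's long side.
- pen_cup: black cup with pens, 76 mm across, 150 mm high with the pens; bystander. Origin: centre of its underside.
- photo_frame: standing photo frame, 130 mm wide, 170 mm high; bystander. Origin: centre of its foot.
- stapler: desk stapler, 130 mm long, 44 mm high; bystander. Origin: centre of its underside.
Mind the look-alikes: they are no part of the job. Of the things that look like the part that bears book_mid, the smaller one is meant. There is more than one size of the part that bears tin_mid; the job needs the smaller.

How it is judged:
By the outcome, as a careful person would: the job done as asked, in the order asked, and still so for the second after the job is handed in, with the robot touching nothing.
It also fails if it takes over 72 s, if anything falls off the work surface, if the arm or the gripper's body presses on something with over 40 N, if the wrist force passes 120 N, or if a joint passes its speed limit or range.

ROBOT

A 6-joint arm with a two-finger parallel gripper is mounted at the origin on the work surface. World frame = base frame: x ahead of the robot, y to its left, z up, the work surface at z = 0. Lengths are in m, angles in rad, forces in N, time in s.
With the tool pointing down it reaches from about 0.4 to 0.825 m from the base axis. Payload 7 kg.
Tool frame: the origin (TCP) lies midway between the tips of the shut fingers; the grasp point (between the pads) lies 19 mm behind it; z points along the fingers, y is the line along which they close (so a half turn about z gives the same grasp; the last joint's range is limited). The gripper opens to 88 mm and grips with 3 to 60 N. Pads are 19 mm wide; open, the fingers measure 130 mm over their backs; the gripper's body (78 mm by 193 mm) begins 47 mm behind the grasp point.
Start: joints at [1.6, 0.359, 0.012, 0, -1.224, -0.288], TCP at [0.173, 0.652, 0.227] pointing down, gripper open.
Joint ranges: [-3.07, 3.07], [-1.43, 2.12], [-1.02, 1.25], [-3.03, 1.67], [-3.05, -0], [-3.03, 3.03]. Speed limits (rad/s): [2.39, 2.39, 3.01, 3.14, 3.14, 3.14].

INTERFACE

Orientations are given as [roll, pitch, yaw] about the fixed x, y, z axes, in that order (R = Rz(yaw) Ry(pitch) Rx(roll)).
In Python, from station import arm gives the robot as it stands. The module is installed in compiled form; this text tells all that it offers.
- The arm moves only by the tool carry_out, never from a script. Its argument "commands" is a list of rows, each a list of 4 numbers: the shift along the world's x, y, z in units of 50 mm (1.0 is 50 mm), then the turn about the world's z in units of 6 degrees (1.0 is 6 degrees). A call has exactly 10 rows; each row is the pose to reach, as a shift and turn from the pose commanded when the call began; what a row does not reach only later rows make up. A row lasts 1/8 s, in which the tool goes at most 62.5 mm and 10.7 degrees, less where a joint would pass 70% of its speed; a pose out of reach is approached as far as the arm can. A call with a gripper value outside its range is refused whole. "claw" is the closure, from 0 (fully open) to 1 (shut), set as the call begins (left out, the last holds). The fingers move at their own pace and stop on an object; "force" is the grip in N (left out, the last holds). Time passes only in rows, so rows that repeat a pose let the fingers close, or fill a call up. It gives the time, the measured TCP pose, the force, the opening and the grip force at its end, in the units of the state.
- arm.get_state(): the state, without advancing time (a new reading comes with each control period).
- arm.grab_frame(name): name is "scene" or "top"; returns a dict with "pixels" (384x512x3 uint8, red, green, blue), "fx", "fy", "cx", "cy" (pixels), "k1" (the pictures are not rectified: a ray, as slopes to the right and down, at radius r is drawn at 1 + k1 r^2 times it, then the intrinsics apply), "eye" and "orientation" of the camera in the world. Camera axes: x right, y down, z forward; pixel columns grow to the right and rows downward; lengths in m; the calibration is good to about 2 mm. A picture is of the moment at which its call begins. There is no depth.
- arm.job_done(): hands the job in; it is judged then, once.
Trained networks look in a picture, given as the dict that the camera call returned (one of the last four; its "shot" number tells which), for a name from the list of things; names that differ only in an ending like _2 or _b are one class to them, and where a whole thing is asked for, a point or a joint stands for the part that bears it (a point fixed in the world has none). Each returns a list of dicts, best first, with "conf" (0 to 1); they miss things now and then, are a little off and sometimes report something else, mostly with a low value. They report only what shows in the picture. A call takes as long as a camera call. They do not tell look-alikes from the thing itself.
- arm.regions_of(picture, query): "pixels" (384x512 bool, what is visible of it) and "uv" ([column, row] in pixels, amid what is visible of it).
- arm.mark_of(picture, query): "uv" ([column, row] in pixels: a listed point, or the origin of a listed thing).
The state is a dict: "t": time; "q": joint angles; "qd": joint speeds; "joint_efforts": joint torques, N m; "eef_pos": TCP position; "ee_rot": TCP orientation; "force": force on the tool from outside, world axes, zero at the start; "moment": the same for the moment, N m; "width": finger opening in m; "gripper_force": force on a finger pad.
Only numpy, scipy, OpenCV 4.12 (cv2) and the standard library are available. Lean on these libraries where they do the work, as an engineer would, in place of code of your own. Each camera call takes 0.05 s, during which the arm holds its last target. There are 200 camera calls.

## Working session

There is one attempt and no reset: what is moved stays moved. The work goes in short steps, Python scripts to look and compute and a tool call to move; the robot and the scene stay as the last step left them, time stands still between calls to the robot, and variables do not carry over. Pictures are saved under pics/ and viewed, at most 10 in all, crops included, and the job is handed in when it is done.

Besides the shell and the picture viewer there is one more tool, called after "Request:" by a JSON object that holds its "op" and its "data". carry_out: Moves the arm, as the interface text tells. Its arguments: {"type":"object","properties":{"commands":{"type":"array","items":{"type":"array","items":{"type":"number"}}},"claw":{"type":"number"},"force":{"type":"number"}},"required":["commands"]}

```bash
mkdir -p pics
cat > h.py <<'E'
import numpy as np, cv2
from station import arm
from scipy.spatial.transform import Rotation as R
def rot(o):
    o=np.array(o,float)
    if o.shape==(3,3): return o
    return R.from_euler('xyz',o).as_matrix() if o.size==3 else R.from_quat(o).as_matrix()
def K(p): return np.array([[p['fx'],0,p['cx']],[0,p['fy'],p['cy']],[0,0,1.]]),np.array([p['k1'],0,0,0.])
def w(p,uv,z):
    k,d=K(p); s=cv2.undistortPoints(np.array(uv,float).reshape(-1,1,2),k,d).reshape(-1,2)
    v=np.c_[s,np.ones(len(s))]@rot(p['orientation']).T; e=np.array(p['eye'])
    return e+v*((z-e[2])/v[:,2])[:,None]
def px(p,X):
    r=rot(p['orientation']).T; k,d=K(p)
    return cv2.projectPoints(np.array(X,float).reshape(-1,3),cv2.Rodrigues(r)[0],-r@np.array(p['eye']),k,d)[0].reshape(-1,2)
def save(p,n): cv2.imwrite('pics/'+n,p['pixels'][:,:,::-1])
E
python3 - <<'E'
from h import *
np.set_printoptions(precision=3,suppress=True)
ps=[arm.grab_frame(n) for n in('scene','top')]
cv2.imwrite('pics/a.png',cv2.resize(np.vstack([p['pixels'] for p in ps])[:,:,::-1],(400*2,600*2))[:1,:1]) if 0 else None
for n,p in zip(('s','t'),ps):
    save(p,n+'.png'); print(n,p['eye'],p['orientation'],p['fx'],p['k1'])
    for q,z in dict(basket=0,bail=.058,bail_grip=.083,book_mid=.0215,tin_mid=.029,riser_top=.05,pen_cup=0,photo_frame=0,stapler=0).items():
        for m in arm.mark_of(p,q)[:4]: print(q,round(m['conf'],2),np.round(m['uv']),w(p,m['uv'],z)[0])
print(arm.get_state())
E
```

```text
s [0.933 0.561 1.191] [-2.598 -0.002  2.431] 444.6336578150165 -0.024351466038849776
basket 0.89 [300. 259.] [0.504 0.277 0.   ]
bail_grip 0.86 [346. 293.] [0.509 0.44  0.083]
book_mid 0.86 [402. 230.] [0.222 0.411 0.022]
book_mid 0.65 [176. 245.] [0.751 0.019 0.022]
book_mid 0.63 [309. 260.] [0.494 0.299 0.022]
tin_mid 0.98 [242. 332.] [0.768 0.331 0.029]
tin_mid 0.95 [214. 212.] [0.603 0.008 0.029]
riser_top 0.82 [173. 138.] [ 0.542 -0.282  0.05 ]
riser_top 0.71 [202. 280.] [0.762 0.16  0.05 ]
pen_cup 0.79 [177. 246.] [0.747 0.011 0.   ]
photo_frame 0.6 [138. 204.] [ 0.755 -0.18   0.   ]
photo_frame 0.44 [175. 246.] [0.752 0.008 0.   ]
stapler 0.82 [204. 280.] [0.751 0.148 0.   ]
t [0.337 0.082 1.039] [-2.988 -0.008 -1.547] 357.63528762879156 -0.053349000552844326
basket 0.84 [183. 190.] [0.498 0.291 0.   ]
bail_grip 0.62 [125. 180.] [0.508 0.435 0.083]
book_mid 0.97 [130. 283.] [0.229 0.42  0.022]
book_mid 0.75 [173. 194.] [0.48  0.315 0.022]
tin_mid 0.89 [277. 156.] [0.598 0.017 0.029]
tin_mid 0.69 [170. 101.] [0.76  0.341 0.029]
riser_top 0.94 [388. 179.] [ 0.536 -0.3    0.05 ]
pen_cup 0.88 [278. 114.] [0.741 0.016 0.   ]
pen_cup 0.35 [174. 192.] [0.49  0.317 0.   ]
photo_frame 0.77 [341. 116.] [ 0.738 -0.18   0.   ]
stapler 0.83 [234. 113.] [0.74 0.15 0.  ]
{'t': 1.0, 'q': array([ 1.6  ,  0.359,  0.012, -0.   , -1.224, -0.288]), 'qd': array([-0.   ,  0.   , -0.001,  0.001, -0.001,  0.001]), 'joint_efforts': array([ -0.   , -58.239,  29.331,   7.002,   0.013,  -0.   ]), 'eef_pos': array([0.173, 0.653, 0.227]), 'ee_rot': array([-3.142,  0.   , -0.259]), 'force': array([-0.452, -0.469, -0.166]), 'moment': array([-0.01 , -0.013, -0.06 ]), 'gripper_force': 0.0, 'width': 0.08705143968700466}
```

View pics/s.png

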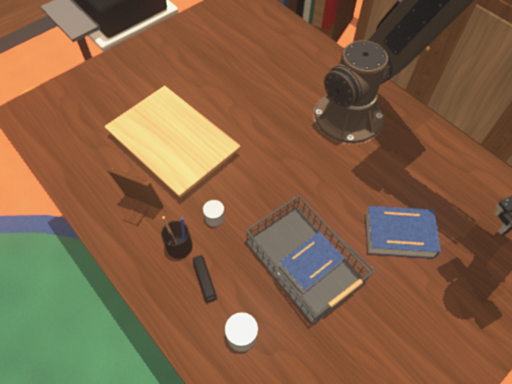

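View pics/t.png

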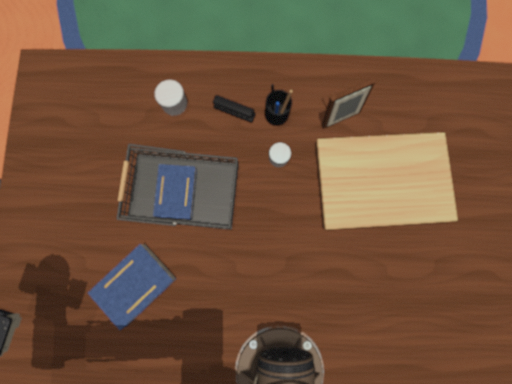

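Two tins show: top (280,154) / scene (214,212) is the small one, and (170,95) / (242,332) is clearly bigger. The small one fits. Two books show: the smaller, at top (175,192), is in the basket; the one at (130,285) is the larger look-alike. I'll confirm with a crop and measure the masks.

```bash
cat > m.py <<'E'
from h import *
np.set_printoptions(precision=4,suppress=True)
def rect(p,q,z,near):
    best=None
    for m in arm.regions_of(p,q):
        W=w(p,[m['uv']],z)[0]
        if np.hypot(*(W[:2]-near))<.08:
            v,u=np.nonzero(m['pixels']); P=w(p,np.c_[u,v],z)[:,:2]
            r=cv2.minAreaRect((P*1000).astype(np.float32)); return m['conf'],np.array(r[0])/1000,np.array(r[1]),r[2],len(u)
if __name__=='__main__':
    for n in('top','scene'):
        p=arm.grab_frame(n); print(n)
        print('riser',rect(p,'riser_top',.05,(.54,-.29)))
        print('book',rect(p,'book_mid',.039,(.49,.31)))
        print('tin',rect(p,'tin_mid',.058,(.6,.01)))
        print('bigtin',rect(p,'tin_mid',.07,(.76,.335)))
        print('basket',rect(p,'basket',.075,(.5,.29)))
        print('pen',rect(p,'pen_cup',.1,(.74,.015)))
        print('grip',rect(p,'bail_grip',.083,(.51,.43)))
        c=p['pixels'][80:240,100:310] if n=='top' else p['pixels'][190:350,180:390]
        c=cv2.resize(c,(800//2*1,305)); 
        if n=='top':a=c
    cv2.imwrite('pics/c.png',np.hstack([a,c])[:,:,::-1])
E
python3 m.py
```

```text
top
riser (0.94, array([ 0.5354, -0.2942]), array([265.6725, 387.6795]), 4.415485858917236, 11932)
book (0.87, array([0.4863, 0.3056]), array([114.296 , 155.3655]), 86.91033172607422, 2108)
tin (0.83, array([0.5982, 0.012 ]), array([64.1435, 53.8546]), 0.9844002723693848, 367)
bigtin None
basket (0.6, array([0.4954, 0.2913]), array([318.8621, 214.5059]), 85.55159759521484, 5801)
pen (0.67, array([0.7232, 0.0226]), array([ 74.1815, 114.6548]), 77.0977783203125, 885)
grip (0.67, array([0.4891, 0.3896]), array([227.2628, 125.8029]), 12.468633651733398, 229)
scene
riser (0.8, array([ 0.5431, -0.2887]), array([262.2159, 391.3459]), 4.768397808074951, 7591)
book (0.91, array([0.4973, 0.3122]), array([110.6342, 162.2162]), 86.20458221435547, 2110)
tin (0.77, array([0.616 , 0.0244]), array([82.6618, 55.3738]), 51.200565338134766, 429)
bigtin (0.71, array([0.7725, 0.3351]), array([93.2817, 79.7371]), 48.94853210449219, 1013)
basket (0.9, array([0.504 , 0.2935]), array([311.9142, 225.6215]), 86.0148696899414, 5124)
pen (0.95, array([0.749 , 0.0351]), array([133.2507,  73.317 ]), 65.89100646972656, 933)
grip (0.89, array([0.509 , 0.3728]), array([144.4747, 222.783 ]), 83.83113861083984, 550)
```

View pics/c.png

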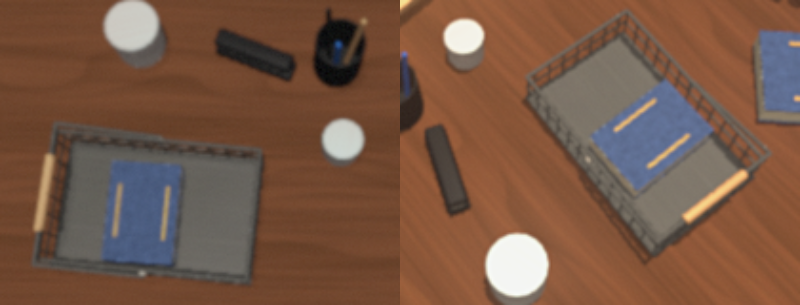

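Confirmed: the small tin is upper right in the left crop, and the small book is in the basket. Next I'll refine the poses with a silhouette fit over both views.

```bash
cat > fit.py <<'E'
from h import *
from scipy.optimize import minimize
np.set_printoptions(precision=4,suppress=True)
def box(l,wd,z0,z1): return np.array([[x*l/2,y*wd/2,z] for x in(-1,1) for y in(-1,1) for z in(z0,z1)])
a=np.linspace(0,2*np.pi,24,endpoint=False)
M=dict(basket=box(.196,.306,0,.075),riser_top=box(.26,.38,-.05,0),book_mid=box(.15,.105,-.0175,.0175),
 tin_mid=np.array([[.03*np.cos(t),.03*np.sin(t),z] for t in a for z in(-.029,.029)]))
def mask(p,q,near,z):
    for m in arm.regions_of(p,q):
        if np.hypot(*(w(p,[m['uv']],z)[0][:2]-near))<.08: return m['pixels']
def render(p,X):
    im=np.zeros((384,512),np.uint8); h=cv2.convexHull((px(p,X)*16).astype(np.int32))
    cv2.fillConvexPoly(im,h,255,cv2.LINE_AA,4); return im/255.
def fit(obs,q,z,x0,tilt=False):
    S=np.array([.01,.01,.05,.05,.01])
    n=5 if tilt else 3
    def pose(v):
        v=np.array(v)*S[:n]+np.r_[x0,0,0][:n]
        return v
    def world(v):
        r=R.from_euler('xz',[v[3] if tilt else 0,v[2]]).as_matrix()
        off=np.array([0,0,-.058 if tilt else 0])
        return (M[q]+off)@r.T+np.array([v[0],v[1],z+(v[4] if tilt else 0)])
    def f(v):
        X=world(pose(v)); c=0
        for p,m in obs:
            r=render(p,X); c+=1-np.minimum(r,m).sum()/np.maximum(r,m).sum()
        return c
    s=minimize(f,np.zeros(n),method='Nelder-Mead',options=dict(initial_simplex=np.vstack([np.zeros(n),np.eye(n)]),xatol=.01,fatol=1e-4))
    return pose(s.x),s.fun/len(obs)
E
python3 - <<'E'
from fit import *
ps=[arm.grab_frame(n) for n in('scene','top')]
for q,z,x0 in(('basket',0,(.5,.287,-.07)),('book_mid',.0215,(.49,.31,-.07)),('tin_mid',.029,(.6,.012,0)),('riser_top',.05,(.54,-.29,.08))):
    obs=[(p,m) for p in ps if (m:=mask(p,q,np.array(x0[:2]),z)) is not None]
    print(q,len(obs),*fit(obs,q,z,x0),[fit([o],q,z,x0)[0] for o in obs])
E
```

```text
basket 2 [ 0.4966  0.2922 -0.0643] 0.38146385403510674 [array([ 0.4983,  0.2873, -0.0511]), array([ 0.4945,  0.2927, -0.0644])]
book_mid 2 [ 0.4908  0.3092 -0.0393] 0.055666470459178 [array([ 0.4923,  0.3099, -0.0526]), array([ 0.4887,  0.3085, -0.0396])]
tin_mid 2 [0.6045 0.0117 0.022 ] 0.17837628211325918 [array([0.6056, 0.0118, 0.0416]), array([ 0.604 ,  0.0124, -0.0276])]
riser_top 2 [ 0.5367 -0.3038  0.0798] 0.0701406598705338 [array([ 0.5359, -0.3115,  0.069 ]), array([ 0.5362, -0.3011,  0.0942])]
```

```bash
cat >> fit.py <<'E'
def hullm(m):
    v,u=np.nonzero(cv2.morphologyEx(m.astype(np.uint8),cv2.MORPH_OPEN,np.ones((2,2)))); im=np.zeros((384,512),np.uint8)
    cv2.fillConvexPoly(im,cv2.convexHull(np.c_[u,v].astype(np.int32)),1); return im.astype(float)
E
python3 - <<'E'
from fit import *
ps=[arm.grab_frame(n) for n in('scene','top')]
q='basket';x0=(.5,.287,-.07);z=0
obs=[(p,hullm(mask(p,q,np.array(x0[:2]),z))) for p in ps]
b,c=fit(obs,q,z,x0);print(q,b,c,[fit([o],q,z,x0) for o in obs])
q='riser_top';x0=(.537,-.295,.08);z=.05
obs=[]
for p in ps:
    hsv=cv2.cvtColor(p['pixels'],cv2.COLOR_RGB2HSV)
    m=((hsv[...,2]>110)&(hsv[...,0]>12)&(hsv[...,0]<30)&(hsv[...,1]>60)).astype(np.uint8)
    n,l,s,ce=cv2.connectedComponentsWithStats(m)
    i=l[tuple(np.int32(px(p,[[.537,-.29,.05]])[0])[::-1])]; print(i,s[i]); obs.append((p,hullm(l==i)))
r,c=fit(obs,q,z,x0);print(q,r,c,[fit([o],q,z,x0) for o in obs])
out=[]
for p in ps:
    im=p['pixels'].copy()
    for X,zz in((b,0),(r,.05)):
        q='basket' if zz==0 else 'riser_top'
        pts=px(p,M[q]@R.from_euler('z',X[2]).as_matrix().T+[X[0],X[1],zz])
        for i in range(8):
            for j in range(i):
                if bin(i^j).count('1')==1: cv2.line(im,tuple(np.int32(pts[i]*16)),tuple(np.int32(pts[j]*16)),(255,0,0),1,cv2.LINE_AA,4)
    out.append(im)
a=cv2.resize(out[0][80:330,95:385],(400,345));t=cv2.resize(out[1][80:250,110:470],(400,189)); 
cv2.imwrite('pics/f.png',np.hstack([cv2.resize(a,(800//2,345)),cv2.copyMakeBorder(t,0,156,0,0,0)])[:,:,::-1])
E
```

```text
basket [ 0.4943  0.291  -0.0615] 0.04969283986263329 [(array([ 0.4959,  0.2918, -0.049 ]), np.float64(0.04025748446270894)), (array([ 0.4918,  0.2898, -0.0684]), np.float64(0.046548320457794334))]
50 [ 104   85  137  113 7842]
55 [  316   132   143    99 12182]
riser_top [ 0.5339 -0.3047  0.0797] 0.04664204635930186 [(array([ 0.5345, -0.3073,  0.0747]), np.float64(0.06628587278817466)), (array([ 0.534 , -0.3035,  0.0795]), np.float64(0.025892411774229407))]
```

View pics/f.png

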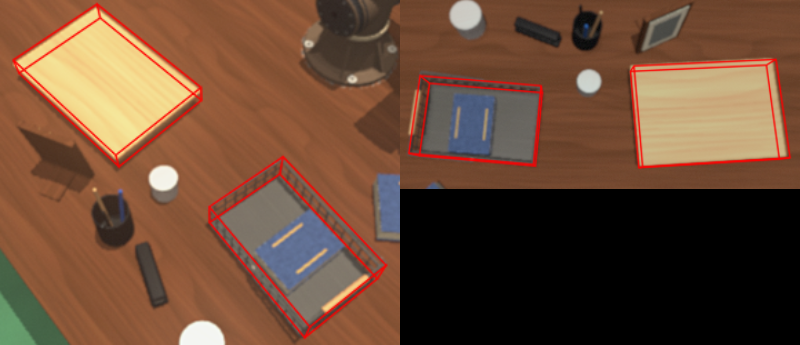

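Request:
{"op": "carry_out", "data": {"commands": [[1.25, -1, 0, 0], [2.5, -2.3, 0, 0], [3.7, -3.6, 0, 0], [4.9, -4.9, 0, 0], [6.1, -6.2, 0, 0], [7.2, -7.5, 0, 0], [8, -8.8, 0, 0], [8.6, -10.1, 0, 0], [8.62, -11.4, -0.5, 0], [8.62, -12.8, -1, 0]], "claw": 0, "force": 15}}

```text
t: 3.75
eef_pos: [0.5553, 0.1686, 0.2082]
ee_rot: [-3.141, -0.001, -0.259]
force: [0.3, -0.1, 0.0]
width: 0.0874
gripper_force: 0.0
```

Request:
{"op": "carry_out", "data": {"commands": [[0.3, -0.9, 0, 0], [0.6, -1.8, 0, 0], [0.9, -2.7, 0, 0], [0.98, -3.14, 0, 0], [0.98, -3.14, 0, 0], [0.98, -3.14, 0, 0], [0.98, -3.14, -0.8, 0], [0.98, -3.14, -1.6, 0], [0.98, -3.14, -2, 0], [0.98, -3.14, -2, 0]]}}

```text
t: 5.0
eef_pos: [0.602, 0.014, 0.1065]
ee_rot: [3.14, 0.003, -0.257]
force: [0.6, -0.1, -0.1]
width: 0.0878
gripper_force: 0.0
```

Run:
```python
from fit import *
ps=[arm.grab_frame(n) for n in('scene','top')]
x0=(.535,-.295,.08);z=.05;q='riser_top'
O=[]
for p in ps:
    hsv=cv2.cvtColor(p['pixels'],cv2.COLOR_RGB2HSV)
    m=((hsv[...,2]>110)&(hsv[...,0]>12)&(hsv[...,0]<30)&(hsv[...,1]>60)).astype(np.uint8)
    n,l,s,ce=cv2.connectedComponentsWithStats(m)
    i=l[tuple(np.int32(px(p,[[.537,-.29,.05]])[0])[::-1])]; O.append((p,hullm(l==i)))
for t in(0,.02,.05):
    M[q]=box(.26,.38,-t,0); print(t,fit(O,q,z,x0),[fit([o],q,z,x0) for o in O])
print(arm.get_state()['eef_pos'])
for p in ps:
  for m in arm.mark_of(p,'tin_mid')[:2]: print(w(p,m['uv'],.029)[0],m['conf'])
x=np.hstack([cv2.resize(ps[0]['pixels'][80:200,100:245],(400,331)),cv2.resize(ps[1]['pixels'][120:240,310:460],(400,331))])
cv2.imwrite('pics/r.png',x[:,:,::-1])
```

```text
0 (array([ 0.5336, -0.2972,  0.0794]), np.float64(0.1757430607411165)) [(array([ 0.5435, -0.2895,  0.0773]), np.float64(0.28898978711653456)), (array([ 0.5326, -0.3004,  0.0784]), np.float64(0.032016554026330746))]
0.02 (array([ 0.5337, -0.3005,  0.0849]), np.float64(0.15965901715572844)) [(array([ 0.5382, -0.2907,  0.0763]), np.float64(0.26565087801807785)), (array([ 0.5327, -0.3012,  0.0836]), np.float64(0.02665878441397096))]
0.05 (array([ 0.5325, -0.3015,  0.0818]), np.float64(0.14788398765346655)) [(array([ 0.5299, -0.292 ,  0.0788]), np.float64(0.23981151770176934)), (array([ 0.5344, -0.3053,  0.0866]), np.float64(0.03336153165201505))]
[0.6037 0.0141 0.1089]
[0.7683 0.3287 0.029 ] 0.7
[0.5987 0.0198 0.029 ] 0.51
[ 0.7286 -0.1744  0.029 ] 0.2
```

View pics/r.png

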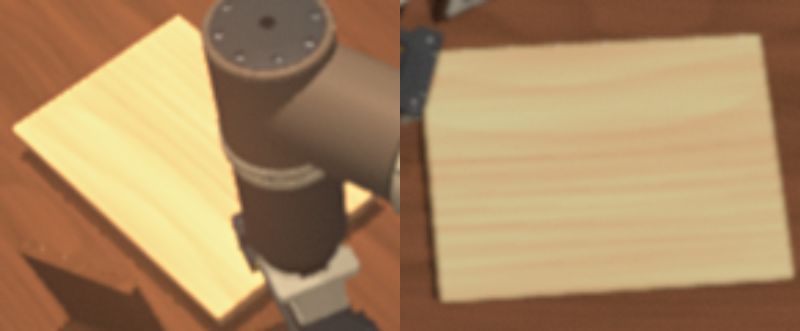

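The riser shows three clean top-face corners in each view: top at (444,133), (457,220), (325,229); scene at (165,85), (105,126), (180,197). The gripper is above the tin, so I'll descend and compute the riser corners.

Request:
{"op": "carry_out", "data": {"commands": [[0, 0, -0.5, 0], [0, 0, -1, 0], [0, 0, -1.4, 0], [0, 0, -1.7, 0], [0, 0, -1.72, 0], [0, 0, -1.72, 0], [0, 0, -1.72, 0], [0, 0, -1.72, 0], [0, 0, -1.72, 0], [0, 0, -1.72, 0]]}}

```text
t: 6.45
eef_pos: [0.6032, 0.0133, 0.0221]
ee_rot: [-3.142, -0.0, -0.259]
force: [0.7, 1.1, -0.0]
width: 0.0879
gripper_force: 0.0
```

Run:
```python
from fit import *
ps=[arm.grab_frame(n) for n in('scene','top')]
C=[w(ps[0],[[164.5,85.4],[105.4,126.4],[180.5,196.7]],.05),w(ps[1],[[444.2,132.7],[457.4,220.4],[325,228.8]],.05)]
for c in C: print(c[:,:2],np.linalg.norm(np.diff(c,axis=0),axis=1),(c[0]+c[2])/2,np.degrees(np.arctan2(*np.diff(c,axis=0)[:,1::-1].T[::1])))
# edge-based top-view fit: top face only, filtered
import itertools
print(arm.get_state()['eef_pos'], arm.get_state()['force'])
```

```text
[[ 0.4286 -0.4938]
 [ 0.6831 -0.4686]
 [ 0.6535 -0.0877]] [0.2558 0.3821] [ 0.541  -0.2908  0.05  ] [ 5.6551 94.4484]
[[ 0.6791 -0.4725]
 [ 0.4222 -0.4954]
 [ 0.3909 -0.1174]] [0.2579 0.3794] [ 0.535  -0.2949  0.05  ] [-174.894    94.7229]
[0.6031 0.0132 0.022 ] [-1.0105 -0.069  -0.6201]
```

```bash
cat > wt.py <<'E'
from h import *
np.set_printoptions(precision=3,suppress=True)
L=[]
for i in range(10):
    arm.grab_frame('top'); s=arm.get_state(); L.append(np.r_[s['force'],s['moment'],s['joint_efforts'][1:3]])
L=np.array(L);print(L.mean(0),L.std(0)/10**.5,s['t'],s['eef_pos'],s['width'])
E
python3 wt.py
```

```text
[ -0.171   0.017  -0.083  -0.014  -0.013  -0.003 -56.591  21.138] [0.102 0.164 0.116 0.01  0.009 0.008 0.006 0.001] 7.05 [0.603 0.013 0.022] 0.08795698809314326
```

Request:
{"op": "carry_out", "data": {"commands": [[0, 0, 0, 0], [0, 0, 0, 0], [0, 0, 0, 0], [0, 0, 0, 0], [0, 0, 0.3, 0], [0, 0, 0.8, 0], [0, 0, 1.5, 0], [0, 0, 2.2, 0], [0, 0, 2.4, 0], [0, 0, 2.4, 0]], "claw": 1, "force": 15}}

```text
t: 8.3
eef_pos: [0.6032, 0.0134, 0.1427]
ee_rot: [-3.141, -0.001, -0.259]
force: [0.6, -0.3, -1.8]
width: 0.0595
gripper_force: 15.0
```

```bash
python3 wt.py
```

```text
[ -0.093  -0.013  -2.091  -0.025  -0.01   -0.006 -52.833  27.095] [0.16  0.125 0.106 0.009 0.011 0.01  0.18  0.108] 8.8 [0.603 0.013 0.142] 0.059701994625963824
```

Tin: about 2.05 N, so 0.21 kg. The tin has to balance the book (~0.395 kg). I'll carry it low over the basket's free end, use it to push the book a little towards the handle end, then back off and set it down.

Request:
{"op": "carry_out", "data": {"commands": [[-0.25, 0.4, 0.1, -1.6], [-0.5, 0.8, 0.1, -3.2], [-0.75, 1.2, 0.1, -4.8], [-1.0, 1.65, 0.1, -6.4], [-1.25, 2.1, 0.1, -8.0], [-1.5, 2.5, 0.1, -9.6], [-1.8, 2.9, 0.1, -11.2], [-2.1, 3.4, 0.1, -12.6], [-2.29, 3.76, 0.1, -13.1], [-2.29, 3.76, 0.1, -13.1]]}}

```text
t: 10.05
eef_pos: [0.4883, 0.2023, 0.1471]
ee_rot: [-3.141, 0.0, -1.629]
force: [-0.9, -0.4, -1.9]
width: 0.0595
gripper_force: 15.0
```

```bash
python3 wt.py
```

```text
[  0.084  -0.195  -1.518   0.092  -0.064  -0.014 -41.801  26.233] [0.133 0.183 0.132 0.008 0.009 0.008 0.012 0.005] 10.55 [0.489 0.201 0.147] 0.059127345680147485
```

Request:
{"op": "carry_out", "data": {"commands": [[0, 0, -0.6, 0], [0, 0, -1.2, 0], [0, 0, -1.7, 0], [0, 0, -2.1, 0], [0, 0, -2.28, 0], [0, 0, -2.28, 0], [0, 0, -2.28, 0], [0, 0.1, -2.28, 0], [0.01, 0.2, -2.28, 0], [0.02, 0.3, -2.28, 0]]}}

```text
t: 11.8
eef_pos: [0.4898, 0.2169, 0.0333]
ee_rot: [-3.141, 0.0, -1.63]
force: [-0.6, -0.2, -2.0]
width: 0.0597
gripper_force: 15.0
```

Request:
{"op": "carry_out", "data": {"commands": [[0, 0.08, 0, 0], [0.01, 0.16, 0, 0], [0.01, 0.24, 0, 0], [0.02, 0.32, 0, 0], [0.02, 0.4, 0, 0], [0.03, 0.48, 0, 0], [0.03, 0.56, 0, 0], [0.03, 0.57, 0, 0], [0.02, 0.2, 0, 0], [0, -0.04, 0, 0]]}}

```text
t: 13.05
eef_pos: [0.4894, 0.2132, 0.0329]
ee_rot: [3.141, 0.0, -1.631]
force: [-0.2, -0.3, -1.8]
width: 0.0592
gripper_force: 15.0
```

```bash
cat > look.py <<'E'
from fit import *
import sys
ps=[arm.grab_frame(n) for n in('scene','top')]
print(arm.get_state()['eef_pos'],arm.get_state()['force'])
for q,z,x0 in(('basket',0,(.495,.289,-.06)),('book_mid',.0215,(.492,.32,-.05)),('tin_mid',.033,(.49,.22,0))):
    obs=[(p,hullm(m) if q=='basket' else m) for p in ps if (m:=mask(p,q,np.array(x0[:2]),z)) is not None]
    print(q,[fit([o],q,z,x0) for o in obs])
if len(sys.argv)>1:
    x=np.hstack([cv2.resize(ps[0]['pixels'][180:340,220:400],(400,356)),cv2.resize(ps[1]['pixels'][120:250,100:260],(400,325+31))])
    cv2.imwrite('pics/'+sys.argv[1],x[:,:,::-1])
E
python3 look.py l1.png
```

```text
[0.4892 0.2126 0.033 ] [-0.2326  0.7614 -1.6403]
basket []
book_mid [(array([0.4907, 0.3239, 0.0041]), np.float64(0.11474201053856148)), (array([0.4781, 0.3036, 0.0803]), np.float64(0.801973392936203))]
tin_mid [(array([0.4815, 0.2179, 0.0356]), np.float64(0.7925904065415179)), (array([0.4638, 0.1863, 0.1908]), np.float64(0.9202073678157031))]
```

View pics/l1.png

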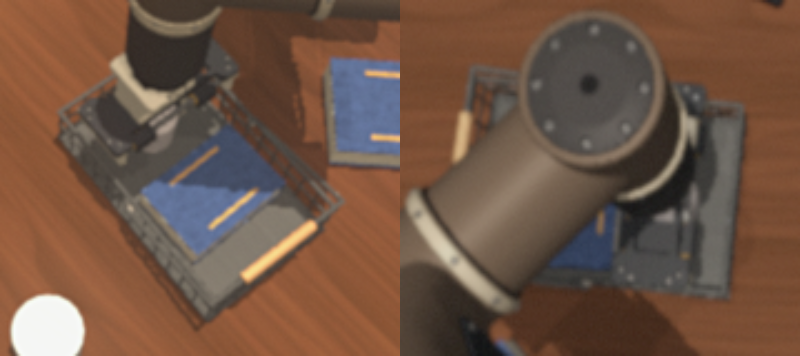

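The scene view shows the book pushed toward the handle by about 15 mm, the tin in the gripper behind it, and the basket where it was. Now I set the tin down and release it.

Request:
{"op": "carry_out", "data": {"commands": [[0, 0, -0.05, 0], [0, 0, -0.1, 0], [0, 0, -0.14, 0], [0, 0, -0.15, 0], [0, 0, -0.15, 0], [0, 0, -0.15, 0], [0, 0, -0.15, 0], [0, 0, -0.15, 0], [0, 0, -0.15, 0], [0, 0, -0.15, 0]]}}

```text
t: 14.7
eef_pos: [0.4895, 0.2143, 0.0259]
ee_rot: [-3.142, -0.0, -1.63]
force: [-2.6, -0.0, 5.7]
width: 0.0596
gripper_force: 15.0
```

Request:
{"op": "carry_out", "data": {"commands": [[0, 0, 0, 0], [0, 0, 0, 0], [0, 0, 0, 0], [0, 0, 0.3, 0], [0, 0, 1.0, 0], [0, 0, 2.0, 0], [0, 0.3, 2.8, 1.5], [0, 0.9, 2.8, 3.2], [0.1, 1.8, 2.8, 4.9], [0.15, 2.7, 2.8, 6.6]], "claw": 0}}

```text
t: 15.95
eef_pos: [0.4974, 0.3505, 0.1672]
ee_rot: [-3.14, 0.0, -0.934]
force: [0.7, -0.2, -0.1]
width: 0.0873
gripper_force: 0.0
```

Request:
{"op": "carry_out", "data": {"commands": [[0, 0.7, 0, 1.6], [0, 1.4, 0, 3.2], [0, 2.0, 0, 4.8], [0, 2.6, 0, 6.4], [0, 3.2, 0, 8.0], [0.0, 3.8, 0, 8.4], [0, 4.0, 0, 8.4], [0, 4.0, 0, 8.4], [0, 4.0, 0, 8.4], [0, 4.0, 0, 8.4]]}}

```text
t: 17.2
eef_pos: [0.4974, 0.5485, 0.166]
ee_rot: [-3.141, -0.0, -0.061]
force: [0.3, -0.0, 1.0]
width: 0.0881
gripper_force: 0.0
```

```bash
python3 look.py l2.png; python3 -c "
from h import *
s=arm.get_state();print(s['t'],s['ee_rot'])
for n in('scene','top'):
    p=arm.grab_frame(n)
    for m in arm.mark_of(p,'bail_grip')[:2]: print(n,m['conf'],m['uv'],w(p,m['uv'],.083))"
```

```text
[0.4973 0.5487 0.1659] [ 0.2571  0.5031 -0.8594]
basket [(array([ 0.4982,  0.2925, -0.0678]), np.float64(0.04344136720058511)), (array([ 0.4915,  0.2897, -0.0652]), np.float64(0.051852700186136746))]
book_mid [(array([ 0.4925,  0.3248, -0.0214]), np.float64(0.08368115942028986)), (array([ 0.4893,  0.3264, -0.0396]), np.float64(0.05350599711200821))]
tin_mid []
17.6 [ 3.14155077e+00  3.44158188e-05 -5.98959960e-02]
scene 0.83 [347.4, 291.8] [[0.50377325 0.44108192 0.083     ]]
top 0.84 [124.6, 180.7] [[0.50612266 0.43532065 0.083     ]]
```

View pics/l2.png

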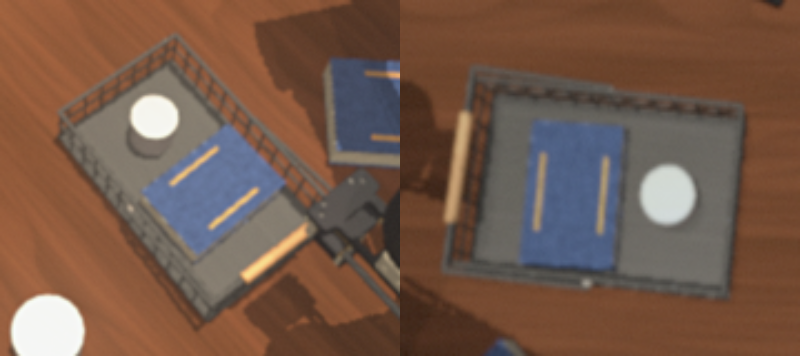

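The picture shows the tin upright at the free end, the book flat, and the basket undisturbed. Next I grasp the handle lightly and swing it up along its arc.

Request:
{"op": "carry_out", "data": {"commands": [[0.05, -0.7, 0, 0], [0.1, -1.5, 0, 0], [0.15, -2.1, -0.2, 0], [0.15, -2.18, -0.8, 0], [0.15, -2.18, -1.4, 0], [0.15, -2.18, -1.8, 0], [0.15, -2.18, -2.0, 0], [0.15, -2.18, -2.0, 0], [0.15, -2.18, -2.0, 0], [0.15, -2.18, -2.0, 0]], "claw": 0.5, "force": 6}}

```text
t: 19.05
eef_pos: [0.505, 0.4408, 0.0665]
ee_rot: [-3.14, -0.001, -0.06]
force: [0.5, 0.1, -0.2]
width: 0.0437
gripper_force: 0.0
```

Request:
{"op": "carry_out", "data": {"commands": [[0, 0, 0, 0], [0, 0, 0, 0], [0, 0, 0, 0], [0, 0, 0, 0], [0, 0, 0, 0], [0, 0, 0, 0], [0, 0, 0, 0], [0, -0.06, 0.29, 0], [0, -0.06, 0.29, 0], [0, -0.06, 0.29, 0]], "claw": 1}}

```text
t: 20.3
eef_pos: [0.5048, 0.4375, 0.0803]
ee_rot: [-3.141, -0.001, -0.06]
force: [0.2, -0.4, 0.0]
width: 0.0138
gripper_force: 6.0
```

Request:
{"op": "carry_out", "data": {"commands": [[0, -0.08, 0.25, 0], [-0.01, -0.18, 0.5, 0], [-0.02, -0.3, 0.73, 0], [-0.03, -0.48, 1.0, 0], [-0.04, -0.68, 1.25, 0], [-0.06, -0.9, 1.47, 0], [-0.08, -1.15, 1.67, 0], [-0.09, -1.42, 1.85, 0], [-0.09, -1.42, 1.85, 0], [-0.09, -1.42, 1.85, 0]]}}

```text
t: 21.55
eef_pos: [0.5006, 0.3666, 0.1739]
ee_rot: [-3.139, -0.001, -0.06]
force: [-2.8, 4.3, 6.8]
width: 0.0141
gripper_force: 6.0
```

Request:
{"op": "carry_out", "data": {"commands": [[-0.01, -0.14, 0.08, 0], [-0.02, -0.28, 0.145, 0], [-0.03, -0.43, 0.21, 0], [-0.04, -0.58, 0.26, 0], [-0.05, -0.74, 0.3, 0], [-0.06, -0.89, 0.34, 0], [-0.07, -1.05, 0.37, 0], [-0.08, -1.2, 0.39, 0], [-0.09, -1.36, 0.4, 0], [-0.1, -1.52, 0.4, 0]]}}

```text
t: 22.8
eef_pos: [0.4948, 0.2895, 0.1921]
ee_rot: [3.141, 0.001, -0.06]
force: [-1.3, 0.7, 0.4]
width: 0.014
gripper_force: 6.0
```

Request:
{"op": "carry_out", "data": {"commands": [[0, 0, 0, 0], [0, 0, 0, 0], [0, 0, 0.1, 0], [0, 0, 0.2, 0], [0, 0, 0.3, 0], [0, 0, 0.4, 0], [0, 0, 0.5, 0], [0, 0, 0.6, 0], [0, 0, 0.6, 0], [0, 0, 0.6, 0]], "force": 40}}

```text
t: 24.05
eef_pos: [0.495, 0.2902, 0.2223]
ee_rot: [3.142, 0.0, -0.06]
force: [-0.0, -0.5, -8.4]
width: 0.0129
gripper_force: 40.0
```

```bash
python3 wt.py
python3 - <<'E'
from fit import *
ps=[arm.grab_frame(n) for n in('scene','top')]
s=arm.get_state();g=s['eef_pos'];q='basket'
zp=g[2]-.019+0; zp=g[2]+.019-.152
x0=(.495,.289,-.066)
for n,p in zip('st',ps):
    m=mask(p,q,np.array(x0[:2]),.05)
    if m is None: print(n,'none');continue
    print(n,fit([(p,hullm(m))],q,zp,x0,True))
x=np.hstack([cv2.resize(ps[0]['pixels'][180:340,220:400],(400,356)),cv2.resize(ps[1]['pixels'][120:250,100:260],(400,325+31))])
cv2.imwrite('pics/l3.png',x[:,:,::-1])
E
```

```text
[  0.045   0.085  -7.612  -0.023  -0.009   0.011 -48.791  31.791] [0.086 0.167 0.187 0.009 0.011 0.008 0.024 0.021] 24.55 [0.495 0.29  0.222] 0.012786659962012309
s (array([ 0.492 ,  0.2848, -0.0638,  0.1064, -0.0285]), np.float64(0.05230346454496926))
t (array([ 0.4905,  0.2938, -0.0847, -0.3966,  0.0334]), np.float64(0.12323776764701033))
```

View pics/l3.png

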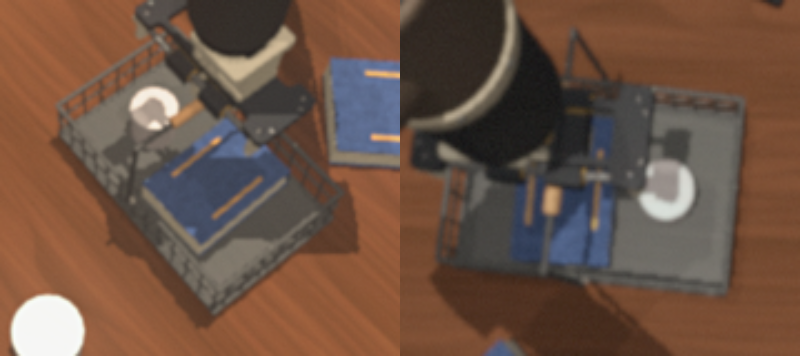

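The scene view shows the basket hanging clear, with its shadow below. I'll solve the tilt with height fixed by the TCP.

```bash
cat > tilt.py <<'E'
from fit import *
import sys
def tilt(obs,zp,x0,free):
    S=np.array([.05,.005,.005,.03])
    def world(v):
        v=np.r_[v,np.zeros(4-len(v))]*S
        return (M['basket']-[0,0,.058])@R.from_euler('xz',[v[0],x0[2]+v[3]]).as_matrix().T+[x0[0]+v[1],x0[1]+v[2],zp]
    f=lambda v:sum(1-np.minimum(r:=render(p,world(v)),m).sum()/np.maximum(r,m).sum() for p,m in obs)
    n=4 if free else 1
    s=minimize(f,np.zeros(n),method='Nelder-Mead',options=dict(initial_simplex=np.vstack([np.zeros(n),np.eye(n)]),xatol=.01,fatol=1e-4))
    v=np.r_[s.x,np.zeros(4-n)]*S
    return np.degrees(v[0]),v[1:],s.fun,world(s.x)
if __name__=='__main__':
    p=arm.grab_frame('scene'); g=arm.get_state()['eef_pos']; x0=(g[0],g[1],float(sys.argv[1]))
    zp=g[2]+.019-.152
    h=hullm(mask(p,'basket',np.array(g[:2]),.05))
    for fr in(0,1): a,v,c,W=tilt([(p,h)],zp,x0,fr); print(a,v,c)
    for t in(0,3,6,9):
        X=(M['basket']-[0,0,.058])@R.from_euler('xz',[np.radians(t),x0[2]]).as_matrix().T+[x0[0]+.002,x0[1]+.002,zp]
        print(t,px(p,X)[[1,3,5,7]].round(1).tolist())
    im=cv2.resize(p['pixels'],None,fx=3,fy=3,interpolation=cv2.INTER_CUBIC)
    pts=(px(p,X)*3)
    a,v,c,W=tilt([(p,h)],zp,x0,1); pts=px(p,W)
    e=cv2.polylines(im,[cv2.convexHull((pts*3+1).astype(np.int32))],True,(255,0,0),1)
    c0=(pts.mean(0)*3).astype(int); cv2.imwrite('pics/'+sys.argv[2],im[max(0,c0[1]-270):c0[1]+270,max(0,c0[0]-270):c0[0]+270,::-1])
E
python3 tilt.py -.063 t1.png
```

```text
9.802949776066429 [0. 0. 0.] 0.13146410904601524
12.07722371119366 [ 0.0081 -0.0024 -0.0208] 0.08657536136294075
0 [[300.5, 188.3], [377.0, 268.5], [245.7, 225.1], [320.3, 314.1]]
3 [[300.1, 189.6], [377.4, 267.0], [245.6, 226.2], [320.5, 312.8]]
6 [[299.8, 190.9], [377.8, 265.4], [245.6, 227.5], [320.5, 311.3]]
9 [[299.5, 192.4], [378.0, 263.7], [245.6, 228.8], [320.4, 309.8]]
```

View pics/t1.png

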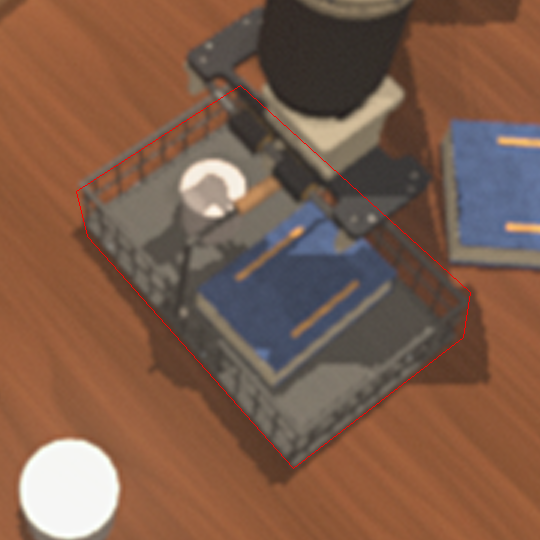

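```bash
cat > edge.py <<'E'
from fit import *
import sys
p=arm.grab_frame('scene'); s=arm.get_state(); g=s['eef_pos']; yaw=float(sys.argv[1]); zp=g[2]+.019-.152
gray=cv2.cvtColor(p['pixels'],cv2.COLOR_RGB2GRAY)
bh=cv2.morphologyEx(gray,cv2.MORPH_BLACKHAT,np.ones((7,7))).astype(np.float32); bh=cv2.GaussianBlur(np.minimum(bh,40),(0,0),.8)
B=box(.191,.301,.002,.0735); t=np.linspace(.03,.97,60)[:,None]
E=[(1,5),(5,7),(7,3)]  # rim: -y end, +x side, +y end
P0=np.vstack([B[a]*(1-t)+B[b]*t for a,b in E])-[0,0,.058]
def sc(v):
    X=P0@R.from_euler('xz',[v[0],yaw]).as_matrix().T+[g[0]+v[1],g[1]+v[2],zp+v[3]]
    q=px(p,X).astype(np.float32); return cv2.remap(bh,q[:,0],q[:,1],cv2.INTER_LINEAR).reshape(3,-1).mean(1)
best=[]
for d in range(-10,16):
    m=max((sc((np.radians(d),dx,dy,0)).sum(),dx,dy) for dx in np.arange(-.004,.0081,.001) for dy in np.arange(-.006,.0061,.001))
    best.append((d,)+m)
for b in sorted(best,key=lambda b:-b[1])[:6]: print(np.round(b,4))
print(s['t'])
E
python3 edge.py -.063
```

```text
[ 4.     36.1916  0.008   0.005 ]
[ 3.     36.1366  0.008   0.005 ]
[ 5.     35.3757  0.008   0.006 ]
[ 2.     35.1029  0.008   0.005 ]
[ 6.     34.3001  0.008   0.006 ]
[ 1.     33.2765  0.008   0.004 ]
24.9
```

The edge fit says about +4° (tin end low). The measured weights agree at 4.5°: total ≈ 0.78 kg, so book ≈ 0.35 kg. The tin must go about 11 mm toward the book. I'll set the basket down and fold the handle back.

Request:
{"op": "carry_out", "data": {"commands": [[0, 0, -0.1, 0], [0, 0, -0.2, 0], [0, 0, -0.3, 0], [0, 0, -0.38, 0], [0, 0, -0.45, 0], [0, 0, -0.52, 0], [0, 0, -0.58, 0], [0, 0, -0.62, 0], [0, 0, -0.62, 0], [0, 0, -0.62, 0]]}}

```text
t: 26.15
eef_pos: [0.4953, 0.2905, 0.1921]
ee_rot: [-3.141, -0.001, -0.06]
force: [-2.5, -0.2, 0.4]
width: 0.0127
gripper_force: 40.0
```

Request:
{"op": "carry_out", "data": {"commands": [[0.02, 0.32, -0.02, 0], [0.04, 0.63, -0.07, 0], [0.06, 0.94, -0.15, 0], [0.08, 1.24, -0.26, 0], [0.1, 1.52, -0.41, 0], [0.12, 1.79, -0.58, 0], [0.13, 2.03, -0.78, 0], [0.15, 2.26, -1.01, 0], [0.16, 2.46, -1.25, 0], [0.17, 2.63, -1.52, 0]], "force": 6}}

```text
t: 27.4
eef_pos: [0.5035, 0.4223, 0.1144]
ee_rot: [3.141, 0.0, -0.06]
force: [1.3, -0.6, -0.6]
width: 0.0139
gripper_force: 6.0
```

Request:
{"op": "carry_out", "data": {"commands": [[0.01, 0.12, -0.24, 0], [0.01, 0.22, -0.48, 0], [0.02, 0.3, -0.73, 0], [0.02, 0.37, -1.0, 0], [0.02, 0.37, -1.02, 0], [0.02, 0.37, -1.02, 0], [0.02, 0.37, -1.02, 0], [0.02, 0.37, -1.02, 0], [0.02, 0.37, -1.02, 0], [0.02, 0.37, -1.02, 0]]}}

```text
t: 28.65
eef_pos: [0.5046, 0.4403, 0.0645]
ee_rot: [-3.141, 0.0, -0.06]
force: [-1.7, -3.5, -1.6]
width: 0.0137
gripper_force: 6.0
```

Request:
{"op": "carry_out", "data": {"commands": [[0, 0, 0, 0], [0, 0, 0, 0], [0, 0, 0, 0], [0, 0, 0.3, 0], [0, 0, 1.0, 0], [0, 0, 1.8, 0], [0, -0.4, 2.0, -1.6], [0, -1.0, 2.0, -3.3], [0, -1.7, 2.0, -5], [0, -2.4, 2.0, -6.6]], "claw": 0}}

```text
t: 29.9
eef_pos: [0.5048, 0.3195, 0.1658]
ee_rot: [-3.14, -0.0, -0.756]
force: [-0.8, -0.7, 0.1]
width: 0.0876
gripper_force: 0.0
```

```bash
sed -e "s/^p=arm.*/p=arm.grab_frame('scene'); s=arm.get_state(); g=np.array([.495,.290,0]); yaw=float(sys.argv[1]); zp=.058/" edge.py > edge0.py; python3 edge0.py -.063
python3 look.py
```

```text
[-3.     32.3241  0.008   0.006 ]
[-2.     32.2781  0.008   0.006 ]
[-4.     32.2451  0.008   0.006 ]
[-5.     31.9937  0.008   0.006 ]
[-1.     31.9776  0.008   0.006 ]
[-6.    31.72   0.008  0.006]
29.95
[0.505  0.3192 0.1661] [-0.0279 -0.0137 -0.5223]
basket [(array([ 0.4992,  0.2931, -0.0574]), np.float64(0.0391376837885935)), (array([ 0.4906,  0.2889, -0.0492]), np.float64(0.07971491876595216))]
book_mid [(array([ 0.4946,  0.3251, -0.0289]), np.float64(0.4674342407447103)), (array([ 0.4905,  0.3256, -0.0424]), np.float64(0.5330030653332527))]
tin_mid [(array([0.4946, 0.2144, 0.0008]), np.float64(0.13294872346837727)), (array([0.4887, 0.2133, 0.0668]), np.float64(0.12479149118895438))]
```

```bash
cat > edge.py <<'E'
from fit import *
B=box(.193,.303,.002,.074); t=np.linspace(.03,.97,60)[:,None]
def run(p,img,g,zp,yaw,E=((1,5),(5,7),(7,3))):
    gray=cv2.cvtColor(img,cv2.COLOR_RGB2GRAY)
    bh=cv2.morphologyEx(gray,cv2.MORPH_BLACKHAT,np.ones((7,7))).astype(np.float32); bh=cv2.GaussianBlur(np.minimum(bh,40),(0,0),.8)
    P0=np.vstack([B[a]*(1-t)+B[b]*t for a,b in E])-[0,0,.058]
    r=[]
    for d in range(-8,16):
      for y in yaw+np.array([-.02,-.01,0,.01,.02]):
        X=P0@R.from_euler('xz',[np.radians(d),y]).as_matrix().T+[g[0],g[1],zp]
        q=px(p,X); J=(px(p,X[:1]+[[.01,0,0]])-q[:1])/.01,(px(p,X[:1]+[[0,.01,0]])-q[:1])/.01
        for dx in np.arange(-.006,.0141,.001):
            for dy in np.arange(-.006,.0121,.001):
                k=(q+J[0]*dx+J[1]*dy).astype(np.float32)
                r.append((cv2.remap(bh,k[:,0],k[:,1],cv2.INTER_LINEAR).mean(),d,y,dx,dy))
    r=np.array(r); r=[max(map(tuple,r[r[:,1]==d])) for d in range(-8,16)]
    for b in sorted(r)[:-6:-1]: print(np.round(b,3))
E
python3 - <<'E'
from edge import *
p=arm.grab_frame('scene')
print('stand');run(p,p['pixels'],(.495,.290),.058,-.06)
im=np.zeros_like(p['pixels']); l=cv2.imread('pics/l3.png')[:,:400,::-1]
im[180:340,220:400]=cv2.resize(l,(180,160),interpolation=cv2.INTER_AREA)
print('lift');run(p,im,(.495,.290),.0893,-.06)
f=cv2.imread('pics/l2.png')[:,:400,::-1]; im[180:340,220:400]=cv2.resize(f,(180,160),interpolation=cv2.INTER_AREA)
print('stand0');run(p,im,(.495,.290),.058,-.06)
E
```

```text
stand
[13.839  0.    -0.08   0.014  0.012]
[13.831  1.    -0.08   0.014  0.012]
[13.813  2.    -0.04   0.006  0.012]
[13.704 -1.    -0.08   0.014  0.012]
[13.691  3.    -0.04   0.006  0.012]
lift
[10.235  4.    -0.07   0.014  0.007]
[10.172  3.    -0.07   0.014  0.007]
[10.051  5.    -0.07   0.014  0.007]
[ 9.957  7.    -0.05   0.014  0.01 ]
[ 9.94   6.    -0.06   0.014  0.009]
stand0
[15.589  1.    -0.08   0.014  0.012]
[15.502  0.    -0.08   0.014  0.012]
[15.411  2.    -0.08   0.014  0.012]
[15.186 -1.    -0.08   0.014  0.012]
[14.89   3.    -0.08   0.014  0.012]
```

Standing reads 0–1° and lifted reads about 4°, so a net tilt of about 3.5–4.5°. I'll shift the tin 11 mm toward the book.

Request:
{"op": "carry_out", "data": {"commands": [[-0.1, -0.5, 0, -1.6], [-0.2, -1.0, 0, -3.2], [-0.25, -1.5, 0, -4.8], [-0.31, -2.1, 0, -6.4], [-0.31, -2.1, 0, -8.0], [-0.31, -2.1, -0.3, -8.4], [-0.31, -2.1, -0.9, -8.4], [-0.31, -2.1, -1.6, -8.4], [-0.31, -2.1, -2.2, -8.4], [-0.31, -2.1, -2.55, -8.4]]}}

```text
t: 31.65
eef_pos: [0.4886, 0.2152, 0.0352]
ee_rot: [3.14, -0.002, -1.63]
force: [-0.9, 1.1, 0.0]
width: 0.0876
gripper_force: 0.0
```

Request:
{"op": "carry_out", "data": {"commands": [[0, 0, -0.1, 0], [0, 0, -0.2, 0], [0, 0, -0.25, 0], [0, 0, -0.25, 0], [0, 0, -0.25, 0], [0, 0, -0.25, 0], [0, 0, -0.25, 0], [0, 0, -0.25, 0], [0, 0, -0.25, 0], [0, 0, -0.25, 0]], "claw": 0.15}}

```text
t: 32.9
eef_pos: [0.4891, 0.2153, 0.0244]
ee_rot: [3.142, 0.0, -1.631]
force: [0.4, -0.5, 0.9]
width: 0.0742
gripper_force: 0.0
```

Request:
{"op": "carry_out", "data": {"commands": [[0, 0, 0, 0], [0, 0, 0, 0], [0, 0, 0, 0], [0, 0, 0.08, 0], [0, 0, 0.08, 0], [0, 0.07, 0.08, 0], [0.01, 0.15, 0.08, 0], [0.01, 0.22, 0.08, 0], [0.01, 0.22, 0.03, 0], [0.01, 0.22, 0, 0]], "claw": 1, "force": 12}}

```text
t: 34.15
eef_pos: [0.4896, 0.2263, 0.0244]
ee_rot: [3.141, -0.0, -1.63]
force: [-5.2, 0.0, 13.2]
width: 0.0592
gripper_force: 12.0
```

Request:
{"op": "carry_out", "data": {"commands": [[0, 0, 0, 0], [0, 0, 0, 0], [0, 0, 0, 0], [0, 0, 0.3, 0], [0, 0, 1.0, 0], [0, 0, 2.0, 0], [0, 0.3, 2.8, 1.5], [0, 0.9, 2.8, 3.2], [0.1, 1.8, 2.8, 4.9], [0.15, 2.7, 2.8, 6.6]], "claw": 0}}

```text
t: 35.4
eef_pos: [0.4974, 0.3625, 0.1662]
ee_rot: [-3.14, 0.0, -0.934]
force: [0.6, -0.1, 0.7]
width: 0.0878
gripper_force: 0.0
```

Request:
{"op": "carry_out", "data": {"commands": [[0.05, 0.4, 0, 1.7], [0.1, 0.9, 0, 3.4], [0.15, 1.4, 0, 5.1], [0.15, 1.56, 0, 6.8], [0.15, 1.56, 0, 8.35], [0.15, 1.56, -0.3, 8.35], [0.15, 1.56, -0.9, 8.35], [0.15, 1.56, -1.5, 8.35], [0.15, 1.56, -1.9, 8.35], [0.15, 1.56, -2.0, 8.35]], "claw": 0.5, "force": 6}}

```text
t: 36.65
eef_pos: [0.5039, 0.438, 0.0626]
ee_rot: [3.139, 0.002, -0.069]
force: [-1.2, -0.9, 0.2]
width: 0.0439
gripper_force: 0.0
```

Request:
{"op": "carry_out", "data": {"commands": [[0, 0, 0, 0], [0, 0, 0, 0], [0, 0, 0, 0], [0, 0, 0, 0], [0, 0, 0, 0], [0, 0, 0, 0], [0, -0.03, 0.15, 0], [0, -0.06, 0.29, 0], [0, -0.1, 0.4, 0], [0, -0.14, 0.54, 0]], "claw": 1}}

```text
t: 37.9
eef_pos: [0.5046, 0.4323, 0.0919]
ee_rot: [-3.141, -0.0, -0.065]
force: [-1.7, 4.3, 0.1]
width: 0.0139
gripper_force: 6.0
```

Request:
{"op": "carry_out", "data": {"commands": [[-0.01, -0.1, 0.24, 0], [-0.01, -0.22, 0.48, 0], [-0.03, -0.4, 0.75, 0], [-0.04, -0.6, 0.99, 0], [-0.05, -0.82, 1.22, 0], [-0.07, -1.07, 1.42, 0], [-0.09, -1.34, 1.59, 0], [-0.11, -1.62, 1.74, 0], [-0.13, -1.92, 1.85, 0], [-0.15, -2.22, 1.93, 0]]}}

```text
t: 39.15
eef_pos: [0.4975, 0.3201, 0.1893]
ee_rot: [-3.141, -0.001, -0.065]
force: [2.5, 0.8, 3.1]
width: 0.0137
gripper_force: 6.0
```

Request:
{"op": "carry_out", "data": {"commands": [[-0.01, -0.16, 0.03, 0], [-0.02, -0.32, 0.05, 0], [-0.03, -0.48, 0.06, 0], [-0.04, -0.63, 0.07, 0], [-0.04, -0.63, 0.07, 0], [-0.04, -0.63, 0.07, 0], [-0.04, -0.63, 0.07, 0], [-0.04, -0.63, 0.07, 0], [-0.04, -0.63, 0.07, 0], [-0.04, -0.63, 0.07, 0]]}}

```text
t: 40.4
eef_pos: [0.4952, 0.2898, 0.1914]
ee_rot: [3.142, -0.0, -0.065]
force: [3.4, -0.3, 2.6]
width: 0.0138
gripper_force: 6.0
```

Request:
{"op": "carry_out", "data": {"commands": [[0, 0, 0, 0], [0, 0, 0, 0], [0, 0, 0.1, 0], [0, 0, 0.2, 0], [0, 0, 0.3, 0], [0, 0, 0.4, 0], [0, 0, 0.5, 0], [0, 0, 0.6, 0], [0, 0, 0.6, 0], [0, 0, 0.6, 0]], "force": 40}}

```text
t: 41.65
eef_pos: [0.4951, 0.2897, 0.2213]
ee_rot: [-3.142, 0.0, -0.065]
force: [-0.2, -0.8, -8.0]
width: 0.0129
gripper_force: 40.0
```

```bash
python3 wt.py
python3 - <<'E'
from edge import *
from tilt import tilt
p=arm.grab_frame('scene'); save(p,'lift2.png'); g=arm.get_state()['eef_pos']; zp=g[2]+.019-.152
run(p,p['pixels'],g,zp,-.06)
m=mask(p,'basket',np.array(g[:2]),.05)
for fr in(0,1): print(tilt([(p,hullm(m))],zp,(g[0],g[1],-.06),fr)[:3])
E
```

```text
[  0.156   0.109  -7.705  -0.008  -0.011  -0.01  -48.78   31.761] [0.146 0.188 0.079 0.008 0.017 0.008 0.026 0.029] 42.15 [0.495 0.29  0.221] 0.012678480948402255
[15.877  3.    -0.06   0.014  0.009]
[15.82   2.    -0.06   0.014  0.009]
[15.777  4.    -0.06   0.014  0.008]
[15.704  1.    -0.07   0.014  0.01 ]
[15.517  0.    -0.08   0.014  0.01 ]
(np.float64(2.3276410427189695), array([0., 0., 0.]), np.float64(0.13528755663700898))
(np.float64(9.865913711914363), array([ 0.0054, -0.005 , -0.0322]), np.float64(0.10092382650552889))
```

```bash
cat > trk.py <<'E'
from fit import *
def prep(img): 
    g=cv2.resize(img,(400,356)); g=cv2.cvtColor(g,cv2.COLOR_RGB2GRAY)
    return cv2.morphologyEx(g,cv2.MORPH_BLACKHAT,np.ones((13,13))).astype(np.float32)
cr=lambda n:cv2.imread('pics/'+n)[:,:400,::-1]
def track(A,Bm,c,pred,h=26,s=16):
    x,y=np.int32(c); X,Y=np.int32(np.round(np.array(c)+pred))
    T=A[max(0,y-h):y+h,max(0,x-h):x+h]; ox,oy=max(0,x-h)-x,max(0,y-h)-y
    x0,y0=max(0,X+ox-s),max(0,Y+oy-s)
    Sx=Bm[y0:Y+oy+s+T.shape[0],x0:X+ox+s+T.shape[1]]
    r=cv2.matchTemplate(Sx,T,cv2.TM_CCOEFF_NORMED); _,v,_,l=cv2.minMaxLoc(r)
    def sub(a): return 0 if len(a)<3 else (a[0]-a[2])/(2*(a[0]-2*a[1]+a[2]))
    dx=sub(r[l[1],max(0,l[0]-1):l[0]+2]); dy=sub(r[max(0,l[1]-1):l[1]+2,l[0]])
    return np.array([x0+l[0]+dx-(x+ox),y0+l[1]+dy-(y+oy)])/2.222,v
E
python3 - <<'E'
from trk import *
p=arm.grab_frame('scene')
S=prep(cr('l2.png'));L1=prep(cr('l3.png'));L2=prep(p['pixels'][180:340,220:400])
def corners(t,zp): return px(p,(M['basket']-[0,0,.058])@R.from_euler('xz',[np.radians(t),-.063]).as_matrix().T+[.498,.292,zp])
k=dict(left=5,right=3,bot=7,leftlow=4,botlow=6)
c0=corners(0,.058)
for n,i in k.items():
    c=(c0[i]-[220,180])*2.222
    print(n,c0[i].round(1),'pred t=0,4,8:',*[(corners(t,.0893)-c0)[i].round(1) for t in(0,4,8)])
    for nm,L in(('L1',L1),('L2',L2)):
        d,v=track(S,L,c,(corners(3,.0893)-c0)[i]*2.222); print('   S->',nm,d.round(2),round(float(v),2))
    cc=(corners(4,.0893)[i]-[220,180])*2.222
    d,v=track(L1,L2,cc,np.zeros(2)); print('   L1->L2',d.round(2),round(float(v),2))
E
```

```text
left [245.5 230.3] pred t=0,4,8: [-0.1 -5.1] [-0.3 -3.5] [-0.2 -1.8]
   S-> L1 [-0.49 -2.49] 0.76
   S-> L2 [-0.82 -4.5 ] 0.85
   L1->L2 [-0.5  -1.75] 0.84
right [373.8 273. ] pred t=0,4,8: [ 2.9 -4.4] [ 3.4 -6.4] [ 3.8 -8.6]
   S-> L1 [5.79 1.39] 0.3
   S-> L2 [1.22 1.8 ] 0.16
   L1->L2 [-0.02 -0.05] 0.94
bot [318.3 317.7] pred t=0,4,8: [ 1.7 -3.5] [ 1.8 -5.2] [ 1.8 -7.2]
   S-> L1 [ 2.64 -2.41] 0.46
   S-> L2 [ 0.81 -2.83] 0.86
   L1->L2 [-1.54 -0.58] 0.6
leftlow [245.8 241.7] pred t=0,4,8: [-0.1 -4.6] [ 0.8 -1.9] [1.9 0.9]
   S-> L1 [-0.16 -1.62] 0.74
   S-> L2 [-0.62 -4.15] 0.74
   L1->L2 [-0.5  -1.62] 0.74
botlow [314.6 325.5] pred t=0,4,8: [ 1.5 -3.1] [ 3.  -3.1] [ 4.3 -3.3]
   S-> L1 [ 9.9  -5.72] 0.6
   S-> L2 [ 0.9 -2.4] 0.85
   L1->L2 [-1.6 -0.7] 0.6
```

Against the standing frame, corner tracking gives about 0–1.5° now; lift 1 read about 5°. It hangs level, so I carry it over gently.

Request:
{"op": "carry_out", "data": {"commands": [[0, 0, 0.2, 0], [0, 0, 0.5, 0], [0, 0, 0.9, 0], [0, 0, 1.2, 0], [0, -0.1, 1.45, 0], [0.02, -0.25, 1.6, 0.03], [0.03, -0.45, 1.6, 0.05], [0.05, -0.7, 1.6, 0.08], [0.07, -1.0, 1.6, 0.12], [0.1, -1.35, 1.6, 0.16]]}}

```text
t: 43.55
eef_pos: [0.5001, 0.221, 0.3011]
ee_rot: [3.141, 0.0, -0.048]
force: [0.5, 0.0, -6.4]
width: 0.0129
gripper_force: 40.0
```

Request:
{"op": "carry_out", "data": {"commands": [[0.03, -0.4, 0, 0.05], [0.06, -0.85, 0, 0.1], [0.1, -1.35, 0, 0.16], [0.14, -1.85, 0, 0.22], [0.17, -2.35, 0, 0.28], [0.21, -2.85, 0, 0.34], [0.25, -3.35, 0, 0.4], [0.28, -3.85, 0, 0.47], [0.32, -4.35, 0, 0.53], [0.36, -4.85, 0, 0.59]]}}

```text
t: 44.8
eef_pos: [0.5177, -0.022, 0.3016]
ee_rot: [3.142, -0.0, 0.013]
force: [-0.3, -0.0, -7.3]
width: 0.0127
gripper_force: 40.0
```

Request:
{"op": "carry_out", "data": {"commands": [[0.04, -0.5, 0, 0.06], [0.07, -1.0, 0, 0.12], [0.11, -1.5, 0, 0.18], [0.15, -2.0, 0, 0.24], [0.18, -2.5, 0, 0.3], [0.22, -3.0, 0, 0.36], [0.26, -3.5, 0, 0.42], [0.29, -3.95, 0, 0.48], [0.32, -4.35, 0, 0.53], [0.35, -4.7, 0, 0.57]]}}

```text
t: 46.05
eef_pos: [0.535, -0.2567, 0.3014]
ee_rot: [-3.142, 0.0, 0.073]
force: [0.6, -0.3, -8.4]
width: 0.013
gripper_force: 40.0
```

Request:
{"op": "carry_out", "data": {"commands": [[0.02, -0.28, 0, 0.03], [0.03, -0.48, 0, 0.05], [0.04, -0.61, 0, 0.07], [0.05, -0.69, 0, 0.09], [0.05, -0.75, 0, 0.09], [0.05, -0.75, 0, 0.09], [0.05, -0.75, 0, 0.09], [0.05, -0.75, 0, 0.09], [0.05, -0.75, 0, 0.09], [0.05, -0.75, 0, 0.09]]}}

```text
t: 47.3
eef_pos: [0.5381, -0.2927, 0.3015]
ee_rot: [3.142, -0.0, 0.083]
force: [0.3, 1.0, -8.0]
width: 0.0126
gripper_force: 40.0
```

Run:
```python
from fit import *
from tilt import tilt
ps=[arm.grab_frame(n) for n in('scene','top')]; s=arm.get_state(); g=s['eef_pos']; zp=g[2]+.019-.152
print(s['t'],g,s['ee_rot'],zp)
for p in ps:
    m=mask(p,'basket',np.array(g[:2]),zp)
    if m is None: print('none'); continue
    h=hullm(m)
    for fr in(0,1): print(tilt([(p,h)],zp,(g[0],g[1],.083),fr)[:3])
```

```text
47.4 [ 0.5382 -0.2927  0.3015] [ 3.1416 -0.      0.0826] 0.16846390075285098
(np.float64(1.4771568155716537), array([0., 0., 0.]), np.float64(0.10337750296190373))
(np.float64(0.7222036583121257), array([ 0.0065,  0.005 , -0.0093]), np.float64(0.07634886107650718))
none
```

Hanging tilt is about 1°. Lowering onto the riser, then folding the handle back.

Request:
{"op": "carry_out", "data": {"commands": [[0, 0, -0.15, 0], [0, 0, -0.35, 0], [0, 0, -0.55, 0], [0, 0, -0.75, 0], [0, 0, -0.9, 0], [0, 0, -1.0, 0], [0, 0, -1.07, 0], [0, 0, -1.13, 0], [0, 0, -1.18, 0], [0, 0, -1.21, 0]]}}

```text
t: 48.75
eef_pos: [0.5385, -0.293, 0.2415]
ee_rot: [3.141, -0.001, 0.083]
force: [-1.2, 0.8, -0.4]
width: 0.0128
gripper_force: 40.0
```

```bash
python3 -c "
from h import *
arm.grab_frame('top');arm.grab_frame('top');s=arm.get_state();print(s['eef_pos'],s['force'])"
```

```text
[ 0.53843525 -0.29295221  0.24156412] [ 0.09839295 -0.02575876 -4.78986556]
```

Request:
{"op": "carry_out", "data": {"commands": [[0, 0, -0.04, 0], [0, 0, -0.04, 0], [-0.03, 0.32, -0.06, 0], [-0.05, 0.63, -0.11, 0], [-0.08, 0.94, -0.19, 0], [-0.1, 1.24, -0.3, 0], [-0.13, 1.52, -0.45, 0], [-0.15, 1.79, -0.62, 0], [-0.17, 2.03, -0.82, 0], [-0.19, 2.26, -1.05, 0]], "force": 6}}

```text
t: 50.1
eef_pos: [0.5286, -0.179, 0.1877]
ee_rot: [3.142, -0.0, 0.083]
force: [1.9, -1.4, -0.6]
width: 0.0138
gripper_force: 6.0
```

Request:
{"op": "carry_out", "data": {"commands": [[-0.02, 0.2, -0.25, 0], [-0.03, 0.37, -0.51, 0], [-0.04, 0.5, -0.75, 0], [-0.05, 0.6, -1.0, 0], [-0.055, 0.68, -1.25, 0], [-0.06, 0.73, -1.5, 0], [-0.06, 0.73, -1.5, 0], [-0.06, 0.73, -1.5, 0], [-0.06, 0.73, -1.5, 0], [-0.06, 0.73, -1.5, 0]]}}

```text
t: 51.35
eef_pos: [0.5255, -0.1433, 0.1134]
ee_rot: [-3.142, 0.0, 0.082]
force: [0.4, -3.4, -2.0]
width: 0.0135
gripper_force: 6.0
```

Request:
{"op": "carry_out", "data": {"commands": [[0, 0, 0, 0], [0, 0, 0, 0], [0, 0, 0, 0], [0, 0, 0, 0], [0, 0, 0.4, 0], [0, 0, 1.2, 0], [0, 0, 2.2, 0], [0, 0.8, 3.0, 0], [0, 1.8, 3.0, 0], [0, 2.9, 3.0, 0]], "claw": 0}}

```text
t: 52.6
eef_pos: [0.5256, 0.003, 0.2643]
ee_rot: [-3.141, -0.002, 0.081]
force: [0.8, -0.1, -0.5]
width: 0.0876
gripper_force: 0.0
```

Request:
{"op": "carry_out", "data": {"commands": [[0, 1, 0, 0], [0, 2, 0, 0], [0, 3, 0, 0], [0, 4, 0, 0], [0, 5, 0, 0], [0, 6, 0, 0], [0, 6, 0, 0], [0, 6, 0, 0], [0, 6, 0, 0], [0, 6, 0, 0]]}}

```text
t: 53.85
eef_pos: [0.5258, 0.3009, 0.2638]
ee_rot: [-3.141, -0.0, 0.081]
force: [-0.0, 0.5, -0.6]
width: 0.0876
gripper_force: 0.0
```

Run:
```python
from fit import *
ps=[arm.grab_frame(n) for n in('scene','top')]; s=arm.get_state(); print(s['t'],s['eef_pos'],s['force'])
for q,z,x0 in(('basket',.05,(.538,-.293,.083)),('book_mid',.0715,(.535,-.26,.083)),('tin_mid',.083,(.54,-.36,0))):
    obs=[(p,hullm(m) if q=='basket' else m) for p in ps if (m:=mask(p,q,np.array(x0[:2]),z)) is not None]
    print(q,[fit([o],q,z,x0) for o in obs])
x=np.hstack([cv2.resize(ps[0]['pixels'][70:230,90:270],(400,356)),cv2.resize(ps[1]['pixels'][100:250,300:470],(400,356))])
cv2.imwrite('pics/end.png',x[:,:,::-1])
```

```text
53.95 [0.5258 0.3011 0.2638] [-0.4058  0.1909 -0.0385]
basket [(array([ 0.5424, -0.2876,  0.098 ]), np.float64(0.02723272276757782)), (array([ 0.5376, -0.2964,  0.0764]), np.float64(0.03703870558165834))]
book_mid [(array([ 0.5308, -0.26  ,  0.1262]), np.float64(0.06860559934764876)), (array([ 0.5287, -0.2591,  0.129 ]), np.float64(0.05387950201886427))]
tin_mid [(array([ 0.5439, -0.3603,  0.0301]), np.float64(0.16220205331441484)), (array([ 0.5417, -0.3601,  0.0052]), np.float64(0.23268986966269678))]
```

View pics/end.png

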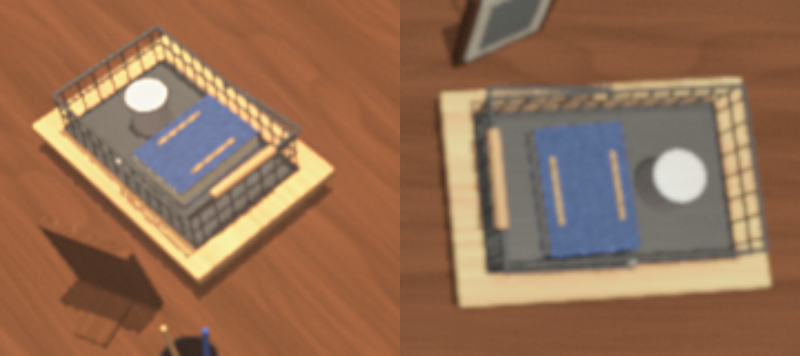

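The last picture shows the basket in the middle of the board, square with it. The tin is upright, the book is flat and the handle is folded. Basket offset is about 2 mm and 0.2°.

```bash
python3 -c "
from station import arm
print(arm.job_done())"
```

```text
the job is handed in; nothing more can be done
None
```

The job is handed in at about 54 s: the basket stands on the riser about 2 mm off centre and square to within about a degree, tin upright and book flat; after one 11 mm shift of the tin it hung within about 1–2° of level (from camera fits, ±1.5°).

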